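Register a mounting plate in the jig and snap its knob on

ROBOT

A 6-joint arm with a two-finger parallel gripper is mounted at the origin on a cart in front of the work surface, level with it; the furniture and walls round the work are solid. World frame = base frame: x ahead of the robot, y to its left, z up, the work surface at z = 0. Lengths are in m, angles in degrees, forces in N, time in s.
With the tool pointing down it reaches from about 0.275 to 0.775 m from the base axis. Payload 14.6 kg.
Tool frame: the origin (TCP) lies at the very end of the fingers, on their centre line; the grasp point (between the pads) lies 19 mm behind it; z points along the fingers, x is the direction in which the jaws open and shut, and the axes are right-handed (so a half turn about z gives the same grasp; the last joint's range is limited). The gripper opens to 85 mm and grips with 20 to 120 N. Pads are 22 mm wide; open, the fingers measure 114 mm over their backs; the gripper's body (76 mm by 85 mm) begins 54 mm behind the grasp point. The pads swing forward as they close: fully open they stand 13 mm farther back than shut.
Start: joints at [-73.184, 15.075, -2.767, 72.158, 0, 81.102], TCP at [0.228, -0.473, 0.231] pointing down, gripper open.
Joint ranges: [-151.79, 151.79], [-50.71, 97.33], [-67.44, 78.34], [-121.81, 120.89], [-77.56, 73.72], [-180, 180]. Speed limits (degrees/s): [108.29, 108.29, 147.25, 159.86, 180, 180].

INTERFACE

Orientations are given as [roll, pitch, yaw] about the fixed x, y, z axes, in that order (R = Rz(yaw) Ry(pitch) Rx(roll)).
In Python, from bench import env gives the robot as it stands.
- The arm moves only by the shell command python3 -m creep 'ROWS'. ROWS is JSON, a list of rows, each an object with "dr": the turn, a rotation vector about the tool's x, y, z in degrees, a list of three; "travel": the shift along the tool's x, y, z in m, a list of three; "jaw": the opening, from 0 (shut) to 1 (fully open). A call has 1 to 10 rows; each row is the pose to reach, as a shift and turn from the pose commanded when the call began, along the tool's axes at that moment; what a row does not reach only later rows make up. A row lasts 1/10 s, in which the tool goes at most 50 mm and 8.59 degrees, less where a joint would pass 70% of its speed; a pose out of reach is approached as far as the arm can. A call with a gripper value outside its range is refused whole. The fingers move at their own pace and stop on an object; the grip force is fixed at half the most. Time passes only in rows, so rows that repeat a pose let the fingers close. It gives the time, the measured TCP pose, the force and the opening at its end, in the units of the state.
- env.get_obs(): the state, without advancing time (a new reading comes with each control period).
- env.grab_frame(name): name is "scene" or "top" or "wrist"; returns (picture, depth): 420x560x3 uint8, blue, green, red; 420x560 float32, m along the optical axis (not along the pixel's ray), 0 where there is no reading.
- env.camera_model(name): a dict with "vfov" (degrees; the focal length in pixels is half the picture's height over the tangent of half this angle, whatever the lens; pixels are square), "cx", "cy" (the principal point, pixels), "pose" (4x4, takes a point from camera to world coordinates). Camera axes: x right, y down, z forward; pixel columns grow to the right and rows downward; lengths in m; the calibration is good to about 2 mm. A picture is of the moment at which its call begins: read the wrist's pose just before it. camera_model takes no time and is no camera call; for the wrist camera it gives the pose at the moment of the call.
- env.job_done(): hands the job in, once; it reports no verdict.
The state is a dict: "time_s": time; "joints": joint angles; "dq": joint speeds; "joint_torque": joint torques, N m; "eef_pos": TCP position; "eef_rot": TCP orientation; "ft_force": force on the tool from outside, world axes, zero at the start; "torque": the same for the moment, N m; "opening": finger opening in m.
Only numpy, scipy, OpenCV 4.12 (cv2) and the standard library are available. Lean on these libraries where they do the work, as an engineer would, in place of code of your own. Each camera call takes 0.05 s, during which the arm holds its last target. There are 200 camera calls.

TASK

Slide the aluminium mounting plate over the plywood jig until it lies flush against both steel stops, the long rail and the end stop. Then take the red snap knob, press it mouth down onto the plate's brass stud until it clicks fully home, and keep pressing: finish with the gripper still on the knob, pushing it firmly down onto the plate, and the plate still against both stops. Leave the other things on the desk where they are.

Things in the scene. Friction and masses are not known exactly. Their poses are not given: they have to be found in the camera images.
- jig_home (a point): Point on top of the jig's plywood base, 10 mm above the desk, where the centre of the plate's underside belongs. Axes: x across the jig away from the robot, y along it to the left, z up. Inner face of the far rail: x = +25 mm, from y = -45 to +95 mm. Inner face of the right-hand end stop: y = -55 mm, from x = -45 to +15 mm. The base reaches from x = -100 to +50 and y = -80 to +120 mm.
- jig: The jig, fixed to the desk, turned by up to 0.25 rad: light plywood base 150 (x) x 200 (y) x 10 mm with two dark steel stops, 15 mm wide, standing 10 mm above the base: a 140 mm rail along its far side and a 60 mm end stop at its right end. Origin at the centre of the base's underside.
- plate_seat (a point): Centre of the top face of the loose aluminium plate, at the foot of its stud, 8 mm above its underside; x across the plate, y along it, z up. It starts on the jig base 15 to 40 mm short of both stops (towards -x and +y of the jig), turned by up to 0.2 rad. Registered, it is 8 mm straight above jig_home. Either way round is the same.
- plate: The plate: 50 (x) x 110 (y) x 8 mm, about 0.35 kg; origin at the centre of its underside. In its middle a fixed upright brass stud, 16 mm thick, 21 mm high, tapered to 11 mm over its last 5 mm, with four spring-loaded steel balls centred 9.5 mm above the plate's top, standing out to 11 mm from the stud's axis.
- knob_center (a point): Centre, half-way up, of the loose red snap knob, which stands mouth down on the desk; z up its axis; 42 mm high, 0.06 kg. Solid head 40 mm wide from 3 to 21 mm above this point, white dot on top; below it a hollow skirt 36 mm wide, open below, with an inner lip at the mouth (opening 18 mm, 5 mm high). Fully home, this point is 21 mm above plate_seat.
- knob: The knob; origin at the centre of its mouth, 21 mm below knob_center. It meets the balls with its mouth about 13 mm above the plate; about 10 N (at most 15) pushes the lip past them; with the mouth about 4 mm off the plate the resistance drops (the click), the mouth lands on the plate and the balls hold it. Then keep pressing with 5 to 25 N.
- salve_tin: Bystander: round tin, 62 mm wide, 35 mm high, tan lid; origin at the centre of its underside. Leave it.
- marker: Bystander: red and white marker pen, 135 mm long, 17 mm thick, lying; origin under its middle. Leave it.
- tape_measure: Bystander: yellow and black tape measure, 30 x 83 x 64 mm, standing; origin under its middle. Leave it.
- masking_tape: Bystander: roll of masking tape, 94 mm wide, 25 mm high; origin at the centre of its underside. Leave it.
- screwdriver: Bystander: screwdriver with red handle, 195 mm long, 31 mm thick, lying; origin under its middle. Leave it.

How it is judged (in metres and radians):
On the way, in this order (a step that is already met when the one before it is completed fails the run):
1. the plate lies flush against the rail and the end stop, the knob not yet on it (x of plate_seat in the frame of jig_home between -0.003 and 0.003 m and y of plate_seat in the frame of jig_home between -0.003 and 0.003 m and z of plate_seat in the frame of jig_home between 0.005 and 0.0105 m and angle between the x axis of plate_seat and the x axis of jig_home, either way round below 0.035 rad and distance between knob_center and plate_seat above 0.04 m), for 0.2 s.
2. the knob has clicked fully home on the stud (z of knob_center in the frame of plate_seat between 0.018 and 0.0228 m and horizontal distance between knob_center and plate_seat below 0.003 m and angle between the z axis of knob_center and the z axis of plate_seat, either way round below 0.06 rad), for 0.2 s.
At the end, for the whole second after the job is handed in: The plate is within 3 mm and 0.035 rad of flush in the corner of the stops; the knob sits fully home on its stud (mouth within 1.8 mm of the plate, 3 mm of centre, 0.06 rad of square); through the last second the gripper touches it and presses it on the plate with over 4 N (all of step 2 and x of plate_seat in the frame of jig_home between -0.003 and 0.003 m and y of plate_seat in the frame of jig_home between -0.003 and 0.003 m and z of plate_seat in the frame of jig_home between 0.005 and 0.0105 m and angle between the x axis of plate_seat and the x axis of jig_home, either way round below 0.035 rad and contact force between knob and plate above 4 N and contact force between the fingers and knob above 3 N); the arm keeps its last pose, push and grip.
It fails at once if the salve tin is shifted by more than 30 mm (distance of salve_tin from where it was at the start of the episode above 0.03 m).
It fails at once if the marker is shifted by more than 30 mm (distance of marker from where it was at the start of the episode above 0.03 m).
It fails at once if the tape measure is shifted by more than 30 mm (distance of tape_measure from where it was at the start of the episode above 0.03 m).
It fails at once if the masking tape is shifted by more than 30 mm (distance of masking_tape from where it was at the start of the episode above 0.03 m).
It fails at once if the screwdriver is shifted by more than 30 mm (distance of screwdriver from where it was at the start of the episode above 0.03 m).
It also fails if it takes over 64 s, if anything falls off the work surface, if the arm or the gripper's body presses on something with over 40 N, if the wrist force passes 120 N, or if a joint passes its speed limit or range.

## Working session

There is one attempt and no reset: what is moved stays moved. The work goes in short steps, Python scripts to look and compute and a shell command to move; the robot and the scene stay as the last step left them, time stands still between calls to the robot, and variables do not carry over. Pictures are saved under pics/ and viewed, about 8 in all and at most 12, crops included, and the job is handed in when it is done.

```bash
mkdir -p pics; ls; python3 - <<'E'
from bench import env
import cv2,numpy as np
print(env.get_obs())
for n in("top","scene"):
    m=env.camera_model(n); print(n,m)
    p,d=env.grab_frame(n); cv2.imwrite(f"pics/{n}0.png",p); np.savez(f"{n}0.npz",p=p,d=d,pose=m["pose"],k=[m["vfov"],m["cx"],m["cy"]])
E
```

```text
pics
{'time_s': 0.0, 'joints': array([-7.31821227e+01,  1.50989067e+01, -2.80391198e+00,  7.21559824e+01,
       -2.40021764e-03,  8.11019350e+01]), 'dq': array([ 0.0579727 , -0.03723367,  0.0195863 ,  0.04518388, -0.0527322 ,
        0.03454176]), 'joint_torque': array([ 2.75464394e-03, -6.37626171e+01,  3.84567082e+01,  1.36336134e-02,
        4.09582606e-05, -2.35464137e-05]), 'eef_pos': array([ 0.22771063, -0.47275779,  0.23082347]), 'eef_rot': array([-1.79993276e+02,  5.84647575e-02, -6.42840530e+01]), 'ft_force': array([ 0.14194002, -0.36063479, -0.30083014]), 'torque': array([0.06184964, 0.03004294, 0.03678841]), 'opening': 0.0854067287313572}
top {'vfov': 51.608029827196596, 'cx': 274.5604523806347, 'cy': 206.29753145673757, 'pose': array([[ 0.02646473, -0.99271378,  0.11755415,  0.40467774],
       [-0.99958787, -0.02497112,  0.01416063, -0.01789017],
       [-0.01112199, -0.11788046, -0.99296551,  1.11036718],
       [ 0.        ,  0.        ,  0.        ,  1.        ]])}
scene {'vfov': 50.31551741686509, 'cx': 279.33696620466526, 'cy': 205.1452709851466, 'pose': array([[-0.87613897, -0.25290303,  0.41039075,  0.01185908],
       [-0.48194693,  0.44121833, -0.757003  ,  0.96228131],
       [ 0.01037643, -0.86102639, -0.50845441,  0.72161583],
       [ 0.        ,  0.        ,  0.        ,  1.        ]])}
```

View pics/top0.png

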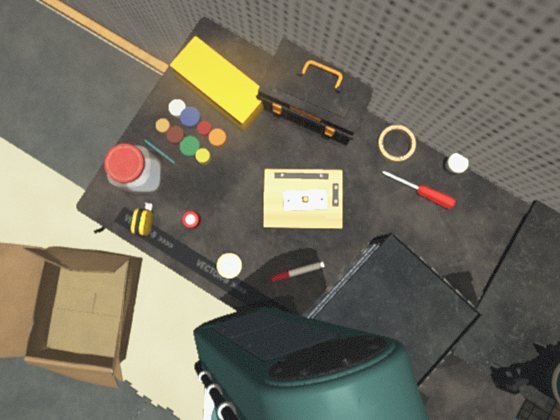

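View pics/scene0.png

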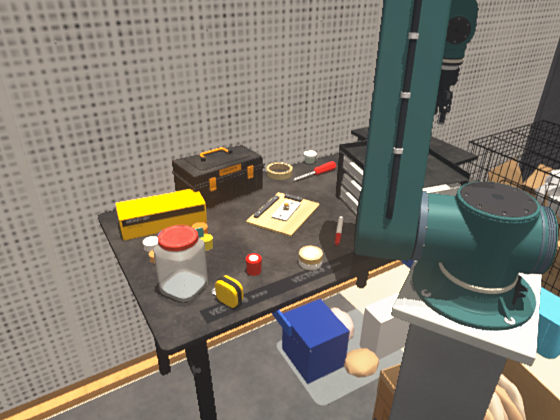

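The top view shows the jig at about (303,198), with the plate at (304,200) and stud at (305,199). The rail is at (302,176), the end stop at (335,193) and the knob at (191,219). Next I cast rays.

```bash
cat > h.py <<'E'
import cv2,numpy as np
def ray(m,px,z):
    pose,vf,cx,cy=m; f=210/np.tan(np.radians(vf)/2)
    px=np.atleast_2d(np.asarray(px,float))
    d=np.c_[(px[:,0]-cx)/f,(px[:,1]-cy)/f,np.ones(len(px))]@pose[:3,:3].T
    o=pose[:3,3]; return o+d*((z-o[2])/d[:,2])[:,None]
def cam(c): return c["pose"],c["vfov"],c["cx"],c["cy"]
def big(mask,n=1):
    cs,_=cv2.findContours(mask.astype(np.uint8),cv2.RETR_EXTERNAL,cv2.CHAIN_APPROX_NONE)
    return sorted(cs,key=cv2.contourArea)[::-1][:n]
def rect(m,c,z):
    w=ray(m,c.reshape(-1,2),z)[:,:2].astype(np.float32)*1000
    return cv2.minAreaRect(w)
E
python3 - <<'E'
from h import *
a=np.load("top0.npz"); p=a["p"]; d=a["d"]; m=(a["pose"],*a["k"])
hsv=cv2.cvtColor(p,cv2.COLOR_BGR2HSV); H,S,V=cv2.split(hsv)
roi=np.zeros(H.shape,bool); roi[155:240,250:355]=1
base=roi&(V>120)
c=big(base)[0]; print("base",rect(m,cv2.convexHull(c),.01))
pl=roi&(S<45)&(V>150); c=big(pl)[0]; print("plate",rect(m,c,.018),cv2.contourArea(c))
st=roi&(V<110)
for c in big(st,3): print("steel",rect(m,c,.02))
r2=np.zeros(H.shape,bool); r2[200:240,170:212]=1
kn=r2&((H<10)|(H>170))&(S>120)&(V>80); c=cv2.convexHull(big(kn)[0]); print("knob",rect(m,c,.04),ray(m,cv2.minEnclosingCircle(c)[0],.038))
w=r2&(S<60)&(V>150); c=big(w)[0]; print("dot",ray(m,np.mean(c.reshape(-1,2),0),.042))
for u,v in[(390,290),(191,219),(140,165),(142,220),(230,265),(298,271),(305,199),(190,147),(335,115),(275,230)]:
    z=d[v,u]; f=210/np.tan(np.radians(m[1])/2)
    print((u,v),(m[0]@[(u-m[2])/f*z,(v-m[3])/f*z,z,1])[:3].round(3))
E
```

```text
base ((558.0076904296875, -72.439697265625), (154.08717346191406, 202.6608123779297), 0.47237494587898254)
plate ((552.9834594726562, -78.47462463378906), (53.87464141845703, 114.07473754882812), 4.049571990966797) 881.0
steel ((560.3180541992188, -71.50834655761719), (215.1184844970703, 266.31298828125), 1.3636058568954468)
knob ((494.5062255859375, 204.80287170410156), (39.801570892333984, 42.57213592529297), 1.4716459512710571) [[0.49306727 0.20485269 0.038     ]]
dot [[0.4938568  0.20593945 0.042     ]]
(390, 290) [ 0.343 -0.255  0.169]
(191, 219) [0.494 0.203 0.043]
(140, 165) [0.605 0.303 0.148]
(142, 220) [0.488 0.32  0.058]
(230, 265) [0.384 0.103 0.037]
(298, 271) [ 0.373 -0.065  0.019]
(305, 199) [ 0.552 -0.078  0.04 ]
(190, 147) [0.681 0.218 0.025]
(335, 115) [ 0.742 -0.14   0.119]
(275, 230) [ 0.475 -0.005  0.003]
```

The jig is at about (0.558,-0.072) and barely turned. The plate is about 30 mm and 14 mm short of its home, turned about 4°. The knob is at (0.494,0.205). I'll move above the jig for a close look.

```bash
python3 -m creep '[{"travel":[-0.02,-0.04,-0.03],"dr":[0,0,-7],"jaw":1},{"travel":[-0.04,-0.085,-0.05],"dr":[0,0,-14],"jaw":1},{"travel":[-0.06,-0.13,-0.05],"dr":[0,0,-21],"jaw":1},{"travel":[-0.08,-0.175,-0.05],"dr":[0,0,-28],"jaw":1},{"travel":[-0.1,-0.22,-0.05],"dr":[0,0,-35],"jaw":1},{"travel":[-0.12,-0.265,-0.05],"dr":[0,0,-42],"jaw":1},{"travel":[-0.14,-0.31,-0.05],"dr":[0,0,-49],"jaw":1},{"travel":[-0.16,-0.355,-0.05],"dr":[0,0,-56],"jaw":1},{"travel":[-0.18,-0.4,-0.05],"dr":[0,0,-62],"jaw":1},{"travel":[-0.195,-0.43,-0.05],"dr":[0,0,-66],"jaw":1}]'
python3 -m creep '[{"travel":[0,0,0],"dr":[0,0,0],"jaw":1},{"travel":[0,0,0],"dr":[0,0,0],"jaw":1},{"travel":[0,0,0],"dr":[0,0,0],"jaw":1}]'
python3 - <<'E'
from bench import env
import cv2,numpy as np
o=env.get_obs();print(o["eef_pos"],o["eef_rot"],o["joints"])
m=env.camera_model("wrist"); p,d=env.grab_frame("wrist"); cv2.imwrite("pics/w1.png",p); np.savez("w1.npz",p=p,d=d,pose=m["pose"],k=[m["vfov"],m["cx"],m["cy"]]);print(m)
E
```

```text
time_s: 1.1
eef_pos: [0.532, -0.1082, 0.2809]
eef_rot: [-180.0, 0.0, 2.0]
ft_force: [0.5, -1.4, 0.3]
opening: 0.0853
time_s: 1.4
eef_pos: [0.5301, -0.1114, 0.2812]
eef_rot: [180.0, 0.0, 1.6]
ft_force: [-0.7, 0.5, -0.3]
opening: 0.0855
[ 0.53009636 -0.11139651  0.28115502] [1.79999499e+02 2.60399421e-02 1.63290066e+00] [-2.04836514e+01  1.62549132e+01  6.61871221e+00  8.03877343e+01
 -1.02680924e-02  6.78834499e+01]
{'vfov': 65.33489093681601, 'cx': 276.7996863842709, 'cy': 204.70465630444306, 'pose': array([[ 9.99619014e-01,  2.62577553e-02,  8.50628064e-03,
         5.27647973e-01],
       [ 2.76011133e-02, -9.51755722e-01, -3.05612868e-01,
        -3.38840979e-02],
       [ 7.11933792e-05,  3.05731217e-01, -9.52117859e-01,
         4.23234181e-01],
       [ 0.00000000e+00,  0.00000000e+00,  0.00000000e+00,
         1.00000000e+00]])}
```

View pics/w1.png

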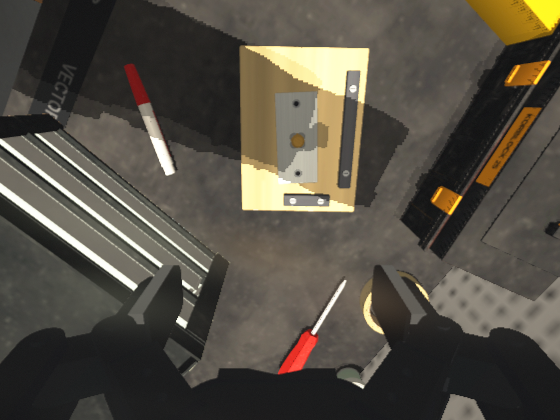

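The wrist view shows the base spanning (240,47)-(368,211), the plate (276,93)-(317,183), the stud at (297,140), the rail at (349,128) and the end stop at (306,200).

```bash
cat > jig.py <<'E'
from h import *
def look(f):
    a=np.load(f); p=a["p"]; m=(a["pose"],*a["k"]); out={}
    H,S,V=cv2.split(cv2.cvtColor(cv2.GaussianBlur(p,(3,3),0),cv2.COLOR_BGR2HSV))
    base=(H>10)&(H<35)&(S>75)&(V>50)
    n,l,s,c=cv2.connectedComponentsWithStats(base.astype(np.uint8))
    j=[i for i in range(1,n) if s[i,4]>4000]; w=ray(m,[275,205],.01)
    t=m[0]; 
    j=sorted(j,key=lambda i:-s[i,4])[0]
    hull=cv2.convexHull(big(l==j)[0]); out["base"]=rect(m,hull,.01)
    ins=cv2.fillConvexPoly(np.zeros(H.shape,np.uint8),hull,1)>0
    ok=cv2.morphologyEx((ins&(S<65)&(V>85)).astype(np.uint8),cv2.MORPH_CLOSE,np.ones((5,5)))
    out["plate"]=rect(m,cv2.convexHull(big(ok)[0]),.018)
    dk=cv2.morphologyEx((ins&(S<75)&(V<=85)).astype(np.uint8),cv2.MORPH_OPEN,np.ones((3,3)))
    out["steel"]=[rect(m,c,.02) for c in big(dk,3)]
    br=ins&(S>100)&(H<=20)
    return out
E
python3 - <<'E'
from jig import *
for k,v in look("w1.npz").items(): print(k,v)
a=np.load("w1.npz");m=(a["pose"],*a["k"])
print("stud top",ray(m,[298,140],.039))
p=a["p"];H=cv2.cvtColor(p,cv2.COLOR_BGR2HSV)
print(H[60,270],H[180,260],H[140,285],H[110,290],H[130,350],H[140,298],H[136,325])
E
```

```text
base ((558.2557373046875, -74.71665954589844), (150.94850158691406, 200.3768310546875), 0.4658028781414032)
plate ((568.3251342773438, -98.66434478759766), (115.97769165039062, 148.55079650878906), 1.5817092657089233)
steel [((614.4697265625, -82.98731994628906), (14.01332950592041, 106.33486938476562), 0.5015878677368164), ((550.3563232421875, -37.140071868896484), (4.783966541290283, 4.492055892944336), 1.5816127061843872), ((592.7587890625, -150.5626983642578), (7.877383708953857, 4.0096917152404785), 1.5805842876434326)]
stud top [[ 0.55346223 -0.07782725  0.039     ]]
[ 23 109 244] [ 28  75 255] [ 24  27 131] [ 27  21 132] [15 13 77] [ 18 171 130] [ 19 114 139]
```

```bash
sed -i 's/^    ok=.*/    n,l,s,c=cv2.connectedComponentsWithStats((ins\&(S<62)\&(V>95)\&(V<255)).astype(np.uint8)); ok=(l==1+np.argmax(s[1:,4]))/' jig.py; python3 - <<'E'
from jig import *
for f in("w1.npz",):
    for k,v in look(f).items(): print(k,v)
E
```

```text
base ((558.2557373046875, -74.71665954589844), (150.94850158691406, 200.3768310546875), 0.4658028781414032)
plate ((552.1580810546875, -80.02229309082031), (49.35520553588867, 110.62469482421875), 3.6772866249084473)
steel [((614.4697265625, -82.98731994628906), (14.01332950592041, 106.33486938476562), 0.5015878677368164), ((550.3563232421875, -37.140071868896484), (4.783966541290283, 4.492055892944336), 1.5816127061843872), ((592.7587890625, -150.5626983642578), (7.877383708953857, 4.0096917152404785), 1.5805842876434326)]
```

Plate centre is (0.5522,-0.0800) with yaw 3.7°, and its size matches the spec. Home is at about (0.5834,-0.0945) with yaw 0.47°. I'll grasp the stud and slide the plate by it.

```bash
python3 -m creep '[{"travel":[0.01,-0.015,0.03],"dr":[0,0,-2.1],"jaw":1},{"travel":[0.0233,-0.0313,0.07],"dr":[0,0,-2.1],"jaw":1},{"travel":[0.0233,-0.0313,0.11],"dr":[0,0,-2.1],"jaw":1},{"travel":[0.0233,-0.0313,0.15],"dr":[0,0,-2.1],"jaw":1},{"travel":[0.0233,-0.0313,0.185],"dr":[0,0,-2.1],"jaw":1},{"travel":[0.0233,-0.0313,0.21],"dr":[0,0,-2.1],"jaw":1},{"travel":[0.0233,-0.0313,0.23],"dr":[0,0,-2.1],"jaw":1},{"travel":[0.0233,-0.0313,0.245],"dr":[0,0,-2.1],"jaw":1},{"travel":[0.0233,-0.0313,0.255],"dr":[0,0,-2.1],"jaw":1},{"travel":[0.0233,-0.0313,0.258],"dr":[0,0,-2.1],"jaw":1}]'
python3 -m creep '[{"travel":[0,0,0],"dr":[0,0,0],"jaw":0.5},{"travel":[0,0,0],"dr":[0,0,0],"jaw":0.5},{"travel":[0,0,0],"dr":[0,0,0],"jaw":0.5},{"travel":[0,0,0],"dr":[0,0,0],"jaw":0.35},{"travel":[0,0,0],"dr":[0,0,0],"jaw":0.35},{"travel":[0,0,0],"dr":[0,0,0],"jaw":0.35}]'
python3 - <<'E'
from bench import env
import cv2,numpy as np
m=env.camera_model("wrist"); p,d=env.grab_frame("wrist"); cv2.imwrite("pics/w2.png",p); np.savez("w2.npz",p=p,d=d,pose=m["pose"],k=[m["vfov"],m["cx"],m["cy"]])
E
```

```text
time_s: 2.45
eef_pos: [0.5523, -0.0794, 0.0227]
eef_rot: [-180.0, 0.1, 3.7]
ft_force: [-0.3, -0.5, 0.6]
opening: 0.0856
time_s: 3.05
eef_pos: [0.553, -0.0788, 0.0234]
eef_rot: [180.0, -0.0, 3.8]
ft_force: [0.3, -0.4, -0.2]
opening: 0.0299
```

View pics/w2.png

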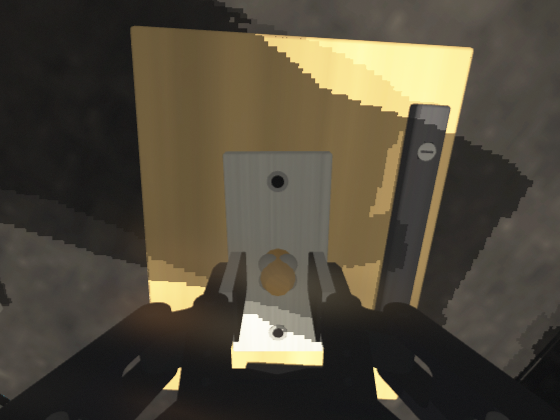

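The stud at (278,270) is centred between the pads. I'll close on it and slide to just short of home.

```bash
python3 -m creep '[{"travel":[0,0,0],"dr":[0,0,0],"jaw":0},{"travel":[0,0,0],"dr":[0,0,0],"jaw":0},{"travel":[0,0,0],"dr":[0,0,0],"jaw":0},{"travel":[0.004,0.002,0],"dr":[0,0,0.5],"jaw":0},{"travel":[0.009,0.005,0],"dr":[0,0,1.2],"jaw":0},{"travel":[0.014,0.008,0],"dr":[0,0,2],"jaw":0},{"travel":[0.019,0.011,0],"dr":[0,0,2.7],"jaw":0},{"travel":[0.023,0.013,0],"dr":[0,0,3.2],"jaw":0},{"travel":[0.026,0.014,0],"dr":[0,0,3.2],"jaw":0},{"travel":[0.026,0.014,0],"dr":[0,0,3.2],"jaw":0}]'
python3 -m creep '[{"travel":[0.001,0.001,0],"dr":[0,0,0],"jaw":0},{"travel":[0.002,0.002,0],"dr":[0,0,0],"jaw":0},{"travel":[0.003,0.003,0],"dr":[0,0,0],"jaw":0},{"travel":[0.003,0.003,0],"dr":[0,0,0],"jaw":0}]'
```

```text
time_s: 4.1
eef_pos: [0.5785, -0.0905, 0.0234]
eef_rot: [-180.0, 0.1, 0.6]
ft_force: [-10.5, 3.8, 14.6]
opening: 0.0133
time_s: 4.5
eef_pos: [0.5817, -0.093, 0.0235]
eef_rot: [-179.9, 0.1, 0.6]
ft_force: [-7.8, 6.5, 13.0]
opening: 0.0135
```

```bash
python3 -m creep '[{"travel":[0.001,0.001,0],"dr":[0,0,0],"jaw":0},{"travel":[0.002,0.002,0],"dr":[0,0,0],"jaw":0},{"travel":[0.002,0.002,0],"dr":[0,0,0],"jaw":0}]'
python3 -m creep '[{"travel":[0.001,0.001,0],"dr":[0,0,0],"jaw":0},{"travel":[0.002,0.002,0],"dr":[0,0,0],"jaw":0},{"travel":[0.002,0.002,0],"dr":[0,0,0],"jaw":0}]'
```

```text
time_s: 4.8
eef_pos: [0.5826, -0.0938, 0.0234]
eef_rot: [-179.8, 0.2, 0.7]
ft_force: [-14.1, 14.1, 20.5]
opening: 0.0132
time_s: 5.1
eef_pos: [0.5828, -0.0939, 0.0233]
eef_rot: [-179.6, 0.4, 0.7]
ft_force: [-21.9, 26.2, 31.7]
opening: 0.0134
```

Both axes have stalled against the stops. I'll relax slightly, release, rise and check.

```bash
python3 -m creep '[{"travel":[-0.001,-0.0015,0],"dr":[0,0,0],"jaw":0},{"travel":[-0.001,-0.0015,0],"dr":[0,0,0],"jaw":0},{"travel":[-0.001,-0.0015,0],"dr":[0,0,0],"jaw":0.4},{"travel":[-0.001,-0.0015,0],"dr":[0,0,0],"jaw":0.4},{"travel":[-0.001,-0.0015,0],"dr":[0,0,0],"jaw":0.4},{"travel":[-0.001,-0.0015,-0.01],"dr":[0,0,0],"jaw":0.4},{"travel":[-0.001,-0.0015,-0.04],"dr":[0,0,0],"jaw":0.4},{"travel":[-0.001,0.018,-0.08],"dr":[0,0,0],"jaw":0.4},{"travel":[-0.001,0.03,-0.12],"dr":[0,0,0],"jaw":0.7},{"travel":[-0.001,0.03,-0.12],"dr":[0,0,0],"jaw":1}]'
python3 - <<'E'
from bench import env
import cv2,numpy as np
m=env.camera_model("wrist"); p,d=env.grab_frame("wrist"); cv2.imwrite("pics/w3.png",p); np.savez("w3.npz",p=p,d=d,pose=m["pose"],k=[m["vfov"],m["cx"],m["cy"]])
from jig import look
r=look("w3.npz")
for k,v in r.items(): print(k,v)
b,pl=r["base"],r["plate"]
th=np.radians(b[2]);R=np.array([[np.cos(th),-np.sin(th)],[np.sin(th),np.cos(th)]])
print("plate in home",R.T@(np.subtract(pl[0],b[0]))-[25,-20])
E
```

```text
time_s: 6.1
eef_pos: [0.5886, -0.1301, 0.1491]
eef_rot: [179.8, -0.4, 0.5]
ft_force: [0.6, 0.6, -1.5]
opening: 0.0623
base ((552.7130737304688, -99.7001724243164), (162.10150146484375, 234.8936767578125), 0.49903154373168945)
plate ((582.6361083984375, -93.8893814086914), (50.02099609375, 109.17168426513672), 0.32142186164855957)
steel [((615.0558471679688, -87.21424865722656), (15.59441089630127, 100.51112365722656), 0.30959802865982056), ((483.66552734375, -87.28811645507812), (135.07632446289062, 9.819170951843262), 88.67453002929688), ((605.1897583007812, -174.94227600097656), (32.438743591308594, 8.866703987121582), 0.2818049192428589)]
plate in home [ 4.97250956 25.54995195]
```

View pics/w3.png

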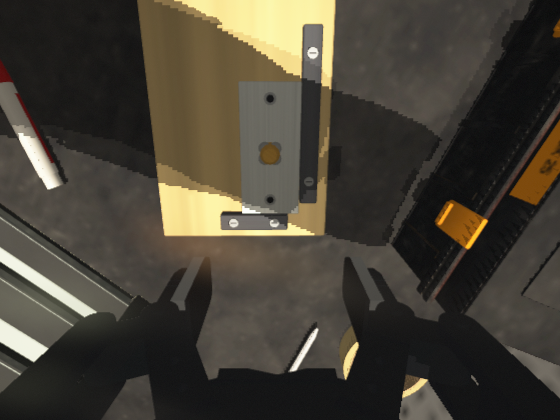

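The plate now reads (0.5826,-0.0939) at 0.3°, with its edges meeting the rail and end stop in the picture. The arm stalled at the same spot, so it is registered. Next is the knob.

```bash
python3 -m creep '[{"travel":[-0.005,-0.015,-0.03],"dr":[0,0,0],"jaw":1},{"travel":[-0.015,-0.05,-0.06],"dr":[0,0,0],"jaw":1},{"travel":[-0.026,-0.09,-0.07],"dr":[0,0,0],"jaw":1},{"travel":[-0.037,-0.13,-0.07],"dr":[0,0,0],"jaw":1},{"travel":[-0.048,-0.17,-0.07],"dr":[0,0,0],"jaw":1},{"travel":[-0.059,-0.21,-0.07],"dr":[0,0,0],"jaw":1},{"travel":[-0.07,-0.25,-0.07],"dr":[0,0,0],"jaw":1},{"travel":[-0.08,-0.29,-0.06],"dr":[0,0,0],"jaw":1},{"travel":[-0.087,-0.325,-0.05],"dr":[0,0,0],"jaw":1},{"travel":[-0.0895,-0.334,-0.04],"dr":[0,0,0],"jaw":1}]'
python3 -m creep '[{"travel":[0,0,0],"dr":[0,0,0],"jaw":1},{"travel":[0,0,0],"dr":[0,0,0],"jaw":1},{"travel":[0,0,0],"dr":[0,0,0],"jaw":1}]'
python3 - <<'E'
from bench import env
from h import *
o=env.get_obs();print(o["eef_pos"],o["eef_rot"][2],o["joints"][5])
m=cam(env.camera_model("wrist")); p,d=env.grab_frame("wrist"); cv2.imwrite("pics/w4.png",p)
H,S,V=cv2.split(cv2.cvtColor(p,cv2.COLOR_BGR2HSV))
c=big(((H<8)|(H>172))&(S>120)&(V>70))[0]
print(rect(m,cv2.convexHull(c),.042), cv2.boundingRect(c))
x,y,w,h=cv2.boundingRect(c)
msk=np.zeros(H.shape,bool); msk[y:y+h,x:x+w]=1
k=big(msk&(S<70)&(V>130))[0]; M=cv2.moments(k); print("dot",M["m00"],ray(m,[M["m10"]/M["m00"],M["m01"]/M["m00"]],.042))
E
```

```text
time_s: 7.15
eef_pos: [0.4917, 0.2079, 0.1824]
eef_rot: [-180.0, 0.1, 0.8]
ft_force: [0.2, 0.5, -0.2]
opening: 0.0855
time_s: 7.45
eef_pos: [0.4936, 0.2041, 0.1836]
eef_rot: [180.0, -0.0, 0.5]
ft_force: [-0.1, 0.8, 0.0]
opening: 0.0852
[0.4936422  0.20406273 0.18359879] 0.5402585595135685 103.18205906248352
((660.7023315429688, 327.59698486328125), (113.39322662353516, 54.47799301147461), 0.49895185232162476) (424, 0, 136, 78)
dot 1145.5 [[0.62248594 0.31245887 0.042     ]]
```

View pics/w4.png

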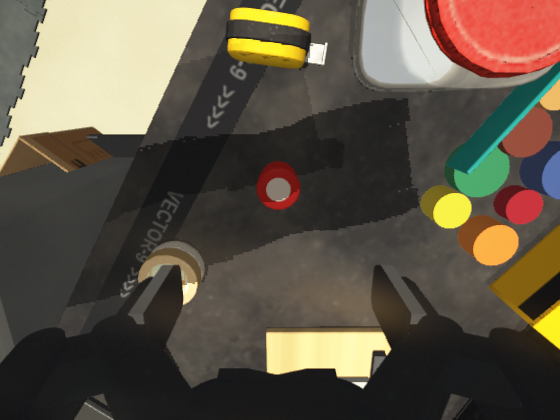

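The knob's white dot is at (279,188) and the path down is clear; the tin at (172,270) lies outside the fingers.

```bash
python3 - <<'E'
from bench import env
from h import *
m=cam(env.camera_model("wrist")); p=cv2.imread("pics/w4.png")
H,S,V=cv2.split(cv2.cvtColor(p,cv2.COLOR_BGR2HSV)); b=np.zeros(H.shape,bool); b[155:218,245:310]=1
k=big(b&(S<70)&(V>110))[0]; M=cv2.moments(k); print("dot",M["m00"],ray(m,[M["m10"]/M["m00"],M["m01"]/M["m00"]],.042))
r=cv2.convexHull(big(b&((H<8)|(H>172))&(S>120)&(V>70))[0]); print(rect(m,r,.042))
E
```

```text
dot 397.5 [[0.49440671 0.20522876 0.042     ]]
((494.1361999511719, 208.4371337890625), (38.44627380371094, 44.311065673828125), 1.6624997854232788)
```

```bash
python3 -m creep '[{"travel":[0.0007,-0.0011,0.03],"dr":[0,0,0],"jaw":1},{"travel":[0.0007,-0.0011,0.065],"dr":[0,0,0],"jaw":1},{"travel":[0.0007,-0.0011,0.1],"dr":[0,0,0],"jaw":1},{"travel":[0.0007,-0.0011,0.13],"dr":[0,0,0],"jaw":1},{"travel":[0.0007,-0.0011,0.15],"dr":[0,0,0],"jaw":1},{"travel":[0.0007,-0.0011,0.163],"dr":[0,0,0],"jaw":1},{"travel":[0.0007,-0.0011,0.17],"dr":[0,0,0],"jaw":1},{"travel":[0.0007,-0.0011,0.1715],"dr":[0,0,0],"jaw":1},{"travel":[0.0007,-0.0011,0.1715],"dr":[0,0,0],"jaw":0.6},{"travel":[0.0007,-0.0011,0.1715],"dr":[0,0,0],"jaw":0.6}]'
python3 -m creep '[{"travel":[0,0,0],"dr":[0,0,0],"jaw":0.5},{"travel":[0,0,0],"dr":[0,0,0],"jaw":0},{"travel":[0,0,0],"dr":[0,0,0],"jaw":0},{"travel":[0,0,0],"dr":[0,0,0],"jaw":0},{"travel":[0,0,0],"dr":[0,0,0],"jaw":0},{"travel":[0,0,0],"dr":[0,0,0],"jaw":0}]'
```

```text
time_s: 8.5
eef_pos: [0.4944, 0.2062, 0.0125]
eef_rot: [-180.0, -0.1, 0.6]
ft_force: [0.1, 0.2, -0.6]
opening: 0.0591
time_s: 9.1
eef_pos: [0.4942, 0.2063, 0.0126]
eef_rot: [-180.0, -0.1, 0.6]
ft_force: [-2.3, -0.6, 9.6]
opening: 0.0385
```

```bash
python3 -m creep '[{"travel":[0,0,-0.02],"dr":[0,0,0],"jaw":0},{"travel":[0,0,-0.06],"dr":[0,0,0],"jaw":0},{"travel":[0.005,0.02,-0.1],"dr":[0,0,0],"jaw":0},{"travel":[0.017,0.06,-0.12],"dr":[0,0,0],"jaw":0},{"travel":[0.029,0.1,-0.12],"dr":[0,0,0],"jaw":0},{"travel":[0.04,0.14,-0.12],"dr":[0,0,0],"jaw":0},{"travel":[0.051,0.18,-0.12],"dr":[0,0,0],"jaw":0},{"travel":[0.063,0.22,-0.12],"dr":[0,0,0],"jaw":0},{"travel":[0.074,0.26,-0.12],"dr":[0,0,0],"jaw":0},{"travel":[0.082,0.288,-0.12],"dr":[0,0,0],"jaw":0}]'
python3 -m creep '[{"travel":[0.0035,0.012,0],"dr":[0,0,0],"jaw":0},{"travel":[0.0035,0.012,0.02],"dr":[0,0,0],"jaw":0},{"travel":[0.0035,0.012,0.04],"dr":[0,0,0],"jaw":0},{"travel":[0.0035,0.012,0.055],"dr":[0,0,0],"jaw":0},{"travel":[0.0035,0.012,0.0625],"dr":[0,0,0],"jaw":0},{"travel":[0.0035,0.012,0.0625],"dr":[0,0,0],"jaw":0},{"travel":[0.0035,0.012,0.0625],"dr":[0,0,0],"jaw":0}]'
python3 - <<'E'
from bench import env
from h import *
o=env.get_obs();print(o["eef_pos"],o["eef_rot"],o["ft_force"],o["opening"])
c=env.camera_model("wrist");m=cam(c);p,d=env.grab_frame("wrist");cv2.imwrite("pics/w5.png",p)
np.savez("w5.npz",p=p,d=d,pose=m[0],k=m[1:])
E
```

```text
time_s: 10.1
eef_pos: [0.5794, -0.0834, 0.132]
eef_rot: [180.0, -0.0, 0.5]
ft_force: [0.8, 1.3, -0.3]
opening: 0.0386
time_s: 10.8
eef_pos: [0.5828, -0.0926, 0.0699]
eef_rot: [180.0, -0.0, 0.6]
ft_force: [-0.2, -0.4, -0.4]
opening: 0.0385
[ 0.58278137 -0.09259605  0.06994984] [ 1.79992183e+02 -3.40356334e-02  6.39237262e-01] [-0.17315707 -0.35530149 -0.42668044] 0.038450828853135735
```

View pics/w5.png

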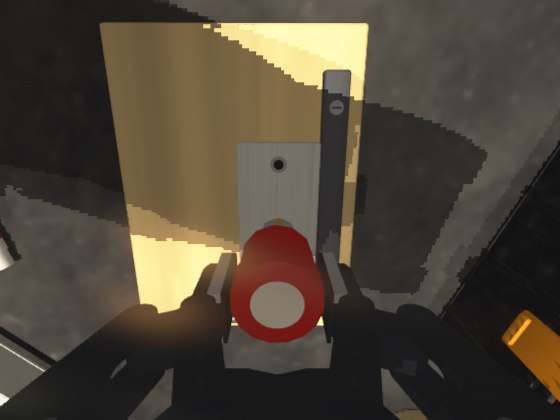

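The knob's dot is at (277,304), the plate hole at (278,164), and the stud tip just shows at (278,222), behind the knob. I'll compute the offset.

```bash
python3 - <<'E'
from h import *
def ld(f): a=np.load(f); return a["p"],(a["pose"],*a["k"])
def hole(p,u,v,r=9):
    g=cv2.cvtColor(p,cv2.COLOR_BGR2GRAY)[v-r:v+r+1,u-r:u+r+1]; 
    c=big(g<60)[0]; (x,y),_=cv2.minEnclosingCircle(c); return u-r+x,v-r+y
p,m=ld("w3.npz"); A=ray(m,hole(p,270,98,6),.018)[0];B=ray(m,hole(p,270,200,6),.018)[0]; print("w3 holes",A,B,(A+B)/2)
p,m=ld("w5.npz"); A5=ray(m,hole(p,278,164),.018)[0]; print("w5 hole",A5,"centre",A5+(B-A)/2)
H,S,V=cv2.split(cv2.cvtColor(p,cv2.COLOR_BGR2HSV)); b=np.zeros(H.shape,bool); b[275:335,240:315]=1
k=big(b&(S<90)&(V>110))[0]; M=cv2.moments(k)
for z in(.0985,.0993,.1): print("dot",M["m00"],ray(m,[M["m10"]/M["m00"],M["m01"]/M["m00"]],z))
row=cv2.cvtColor(p,cv2.COLOR_BGR2HSV)[190,225:335]; s=np.where((row[:,1]<55)&(row[:,2]>90))[0]+225; print(ray(m,[[s.min(),190],[s.max(),190]],.018))
E
```

```text
w3 holes [ 0.58302999 -0.05202755  0.018     ] [ 0.58337476 -0.1360026   0.018     ] [ 0.58320237 -0.09401507  0.018     ]
w5 hole [ 0.58290678 -0.0520126   0.018     ] centre [ 0.58307916 -0.09400013  0.018     ]
dot 1921.0 [[ 0.58243452 -0.0938083   0.0985    ]]
dot 1921.0 [[ 0.58242845 -0.09325343  0.0993    ]]
dot 1921.0 [[ 0.58242313 -0.09276791  0.1       ]]
[[ 0.55854002 -0.06815993  0.018     ]
 [ 0.60698849 -0.06768162  0.018     ]]
```

```bash
python3 -m creep '[{"travel":[0.0005,0.0006,0.006],"dr":[0,0,0],"jaw":0},{"travel":[0.0005,0.0006,0.012],"dr":[0,0,0],"jaw":0},{"travel":[0.0005,0.0006,0.018],"dr":[0,0,0],"jaw":0},{"travel":[0.0005,0.0006,0.023],"dr":[0,0,0],"jaw":0},{"travel":[0.0005,0.0006,0.025],"dr":[0,0,0],"jaw":0},{"travel":[0.0005,0.0006,0.025],"dr":[0,0,0],"jaw":0}]'
python3 -m creep '[{"travel":[0,0,0.002],"dr":[0,0,0],"jaw":0},{"travel":[0,0,0.003],"dr":[0,0,0],"jaw":0},{"travel":[0,0,0.004],"dr":[0,0,0],"jaw":0},{"travel":[0,0,0.005],"dr":[0,0,0],"jaw":0},{"travel":[0,0,0.005],"dr":[0,0,0],"jaw":0}]'
```

```text
time_s: 11.45
eef_pos: [0.583, -0.0934, 0.044]
eef_rot: [-180.0, 0.0, 0.6]
ft_force: [0.5, 1.2, -0.2]
opening: 0.0382
time_s: 11.95
eef_pos: [0.5833, -0.0934, 0.0395]
eef_rot: [-180.0, -0.0, 0.6]
ft_force: [1.3, 1.4, 1.0]
opening: 0.0383
```

```bash
python3 -m creep '[{"travel":[0,0,0.001],"dr":[0,0,0],"jaw":0},{"travel":[0,0,0.002],"dr":[0,0,0],"jaw":0},{"travel":[0,0,0.003],"dr":[0,0,0],"jaw":0},{"travel":[0,0,0.003],"dr":[0,0,0],"jaw":0}]'
python3 -m creep '[{"travel":[0,0,0.001],"dr":[0,0,0],"jaw":0},{"travel":[0,0,0.002],"dr":[0,0,0],"jaw":0},{"travel":[0,0,0.003],"dr":[0,0,0],"jaw":0},{"travel":[0,0,0.003],"dr":[0,0,0],"jaw":0}]'
python3 -m creep '[{"travel":[0,0,0.001],"dr":[0,0,0],"jaw":0},{"travel":[0,0,0.002],"dr":[0,0,0],"jaw":0},{"travel":[0,0,0.002],"dr":[0,0,0],"jaw":0}]'
```

```text
time_s: 12.35
eef_pos: [0.5828, -0.0934, 0.0358]
eef_rot: [-180.0, 0.0, 0.6]
ft_force: [0.4, 0.2, -3.0]
opening: 0.0382
time_s: 12.75
eef_pos: [0.5827, -0.0935, 0.0329]
eef_rot: [-180.0, 0.0, 0.6]
ft_force: [0.7, 1.3, -3.8]
opening: 0.0383
time_s: 13.05
eef_pos: [0.5831, -0.0936, 0.0313]
eef_rot: [180.0, -0.0, 0.6]
ft_force: [-0.1, 0.7, -1.8]
opening: 0.0385
```

The force has dropped and even pulls down a little, so the lip is past the balls. I'll keep pressing down onto the plate.

```bash
python3 -m creep '[{"travel":[0,0,0.0005],"dr":[0,0,0],"jaw":0},{"travel":[0,0,0.001],"dr":[0,0,0],"jaw":0},{"travel":[0,0,0.001],"dr":[0,0,0],"jaw":0}]'
python3 -m creep '[{"travel":[0,0,0.0005],"dr":[0,0,0],"jaw":0},{"travel":[0,0,0.001],"dr":[0,0,0],"jaw":0},{"travel":[0,0,0.001],"dr":[0,0,0],"jaw":0}]'
```

```text
time_s: 13.35
eef_pos: [0.5832, -0.0936, 0.0307]
eef_rot: [180.0, -0.0, 0.6]
ft_force: [-1.3, -0.1, 4.4]
opening: 0.0383
time_s: 13.65
eef_pos: [0.5833, -0.0936, 0.0306]
eef_rot: [180.0, -0.1, 0.6]
ft_force: [-5.5, 0.8, 19.5]
opening: 0.0388
```

It stopped hard at TCP z 0.0306, exactly the predicted home height, at 19.5 N. I'll hold and check.

```bash
python3 -m creep '[{"travel":[0,0,0],"dr":[0,0,0],"jaw":0},{"travel":[0,0,0],"dr":[0,0,0],"jaw":0},{"travel":[0,0,0],"dr":[0,0,0],"jaw":0},{"travel":[0,0,0],"dr":[0,0,0],"jaw":0},{"travel":[0,0,0],"dr":[0,0,0],"jaw":0}]'
python3 - <<'E'
from bench import env
from h import *
m=cam(env.camera_model("wrist"));p,d=env.grab_frame("wrist");cv2.imwrite("pics/w6.png",p)
print(env.get_obs()["ft_force"])
H,S,V=cv2.split(cv2.cvtColor(p,cv2.COLOR_BGR2HSV)); b=np.zeros(H.shape,bool); b[270:335,240:315]=1
k=big(b&(S<90)&(V>110))[0]; M=cv2.moments(k)
print("dot",M["m00"],ray(m,[M["m10"]/M["m00"],M["m01"]/M["m00"]],.06))
E
```

```text
time_s: 14.15
eef_pos: [0.5833, -0.0936, 0.0306]
eef_rot: [180.0, -0.1, 0.6]
ft_force: [-6.3, 0.7, 19.6]
opening: 0.0382
[-5.9880892   0.88956744 19.72093095]
dot 1918.5 [[ 0.58285485 -0.09424844  0.06      ]]
```

View pics/w6.png

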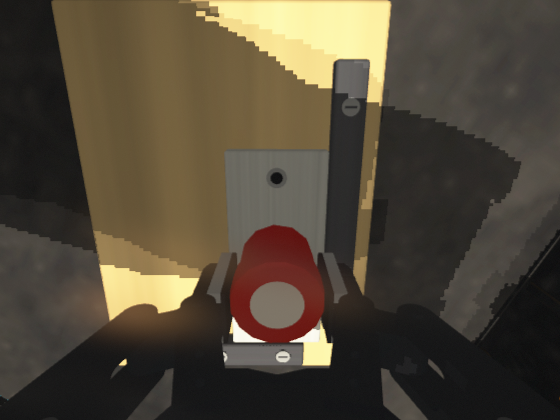

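The knob sits unslipped in the grip, with its dot still at (277,304). The plate's right edge meets the rail at x≈328 and its end meets the end stop at v≈343. I'm handing in.

```bash
python3 -c "
from bench import env
env.job_done();print(env.get_obs()['ft_force'])"
```

```text
the job is handed in; nothing more can be done
the job is handed in; nothing more can be done
```

The job is handed in, with the gripper still on the knob and pressing it onto the plate. No verdict came back, and I couldn't read the force after hand-in.

- **Plate:** I gripped the stud and slid the plate until it stalled against both stops. The wrist camera then put it at (0.583, -0.094) and 0.3°, within about 1 mm of the jig_home I had computed. The last picture shows it still flush against both stops.
- **Knob:** It stopped hard at the predicted home height (TCP z 0.0306), and its dot is within about 0.5 mm of the stud. I didn't see the 10 N click peak, because the force is only read at the end of each call. I infer the click from the force falling to about -3 N, then rising sharply at that height.
- **Press:** The hold was steady at about 20 N down and 6 N sideways toward the rail, and the knob had not slipped in the grip.
- **Other things on the desk:** I felt no contact with them and kept the moves clear, but I took no final overview picture to confirm their positions. The run took about 14 s of the 64 s allowed.

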